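# Square up the panel pile and draw the turnbuckle clamp in

### The arm

A 6-joint arm with a two-finger parallel gripper is mounted at the origin on the work surface. World frame = base frame: x ahead of the robot, y to its left, z up, the work surface at z = 0. Lengths are in mm, angles in rad, forces in N, time in s.
With the tool pointing down it reaches from about 350 to 975 mm from the base axis. Payload 17.4 kg.
Tool frame: the origin (TCP) lies on the centre line of the jaws, within the pads' length; the fingertips stand 8 mm ahead of it and the grasp point (between the pads) lies 11 mm behind it; y points along the fingers, x is the direction in which the jaws open and shut, and the axes are right-handed (so a half turn about y gives the same grasp; the last joint's range is limited). The gripper opens to 85 mm and grips with 20 to 120 N. Pads are 22 mm wide; open, the fingers measure 114 mm over their backs; the gripper's body (76 mm by 85 mm) begins 54 mm behind the grasp point. The pads swing forward as they close: fully open they stand 13 mm farther back than shut.
Start: joints at [-1.256, 0.116, 1.442, -0, 1.584, -0.038], TCP at [233.222, -633.435, 239.303] pointing down, gripper open.
Joint ranges: [-2.83, 2.83], [-0.83, 2.19], [0.07, 2.5], [-1.14, 4.28], [0.01, 3], [-2.97, 2.97]. Speed limits (rad/s): [1.89, 1.89, 2.22, 3.14, 3.14, 3.14].

### API

Orientations are given as a unit quaternion [x, y, z, w].
In Python, from workcell import monitor, optics, finish_job gives the robot as it stands. The module is installed in compiled form; this text tells all that it offers.
- The arm moves only by the tool drive_tool, never from a script. Its argument "deltas" is a list of rows, each an object with "slide": the shift along the tool's x, y, z in mm, a list of three; "twist": the turn about the tool's y in rad; "jaw": the gripper command: -1 is shut, 1 is fully open, values between are in proportion. A call has 1 to 10 rows; each row shifts and turns the commanded pose from where the row before left it, along the tool's axes as they then stand; what a row does not reach is not made up. A row lasts 1/12 s, in which the tool goes at most 41.7 mm and 7.16 degrees, less where a joint would pass 70% of its speed; a pose out of reach is approached as far as the arm can. A call with a gripper value outside its range is refused whole. The fingers move at their own pace and stop on an object; "force" is the grip in N (left out, the last holds). Time passes only in rows, so rows that do not move let the fingers close. It gives the time, the measured TCP pose, the force and the opening at its end, in the units of the state.
- monitor.get_obs(): the state, without advancing time (a new reading comes with each control period).
- optics.read_camera(name): name is "side" or "top" or "wrist"; returns the picture (384x512x3 uint8, blue, green, red); there is no depth.
- optics.camera_model(name): a dict with "camera_matrix" (3x3 intrinsics, pixels), "world_from_camera" (4x4, takes a point from camera to world coordinates). Camera axes: x right, y down, z forward; pixel columns grow to the right and rows downward; lengths in mm; the calibration is good to about 2 mm. A picture is of the moment at which its call begins: read the wrist's pose just before it. camera_model takes no time and is no camera call; for the wrist camera it gives the pose at the moment of the call.
- finish_job(): hands the job in, once; it reports no verdict.
The state is a dict: "t": time; "joint_pos": joint angles; "joint_vel": joint speeds; "joint_efforts": joint torques, N m; "ee_pos": TCP position; "tool_rot": TCP orientation; "ft_force": force on the tool from outside, world axes, zero at the start; "wrist_torque": the same for the moment, N m; "finger_gap": finger opening in mm.
Only numpy, scipy, OpenCV 4.12 (cv2) and the standard library are available. Lean on these libraries where they do the work, as an engineer would, in place of code of your own. Each camera call takes 0.05 s, during which the arm holds its last target.

### The job

Set the loose orange panel gently and squarely on top of the two-panel pile in the squaring clamp, long side along theirs, and let go of it. Then turn the blue turnbuckle body by pushing its uppermost spokes away from the pile, spoke after spoke, until it comes to its stop and both metal cheeks have drawn fully in on the pile. Keep the pile square and leave the glass jar and the lime green spool alone.

Things in the scene. Friction and masses are not known exactly. Their poses are not given: they have to be found in the camera images.
- panel_center (a point): Centre of the loose orange plastic panel, a flat slab 56 (its x) x 110 (its y) x 14 mm (z) of about 120 g, lying flat on the cart top to the left or right of the clamp. The point's axes are the panel's own; gripped across the 56 mm width.
- seat (a point): Fixed point of the squaring clamp, with the clamp's axes: where the orange panel's centre belongs on top of the pile, 47 mm above the cart top (the pile's top is 7 mm lower). x: from the pile towards the turnbuckle, roughly away from the robot. y: along the pile's long side and the turnbuckle's axis. z: up.
- clamp_frame: The squaring clamp, fixed; origin under its base, 80 mm from the pile's centre along x; same axes as the seat. Black base plate 235 x 215 x 12 mm. A steel cheek stands at each end of the pile (+y and -y), 12 mm thick, top 57 mm above the cart top; inner faces 70.5 mm from the pile's centre line with the turnbuckle at 0, 56.5 mm at its stop; closing, they nudge panels to the middle along y.
- panel_mid_center (a point): Centre of the blue panel (same size as the orange one), second in the pile, loose, already square in the clamp; 14 mm below the seat.
- panel_low_center (a point): Centre of the grey panel (same size), lowest in the pile, loose, resting on the clamp's base; 28 mm below the seat.
- hub (a point): Centre of the turnbuckle body, 150 mm from the pile's centre along the clamp's x, 80 mm above the cart top; clamp's axes. Blue open frame, 84 mm long (clamp y), 26 mm thick, with four steel spokes, 10 mm thick, 90 degrees apart, in the plane y = 0 through the hub; slick yellow balls (diameter 18 mm) at their ends, centred 55 mm from the axis. Threaded rods join its ends to the cheeks.
- turnbuckle (a joint): Turn of the turnbuckle body about the clamp's y, rad: 0 open to its hard stop at 2.75. At angle a the spokes lean a, a-90, a-180, a-270 degrees from straight up towards the clamp's +x; it grows as the top spoke moves away from the pile. Starts at 0 to 0.9, stays where left, takes 2 to 3 N at the balls, 6 N near the hub; two or three pushes. A level push jams on a spoke leaning back over 55 degrees: take the next.
- panel: The same orange panel; origin at the centre of its underside.
- jar_center (a point): Middle of the glass nozzle jar with a steel lid, diameter 76 mm, 89 mm tall, standing loose on the cart top: a bystander.
- spool_center (a point): Middle of the lime green spool, diameter 110 mm, 68 mm tall, standing loose on the cart top: a bystander.
Mind the look-alikes: they are no part of the job. There is more than one size of the part that bears panel_mid_center; the job needs the smallest. There is more than one size of the panel; the job needs the larger.

How it is judged:
By the outcome, as a careful person would: the job done as asked, in the order asked, and still so for the second after the job is handed in, with the robot touching nothing.
It also fails if it takes over 58 s, if anything falls off the work surface, if the arm or the gripper's body presses on something with over 40 N, if the wrist force passes 120 N, or if a joint passes its speed limit or range.

## Working session

There is one attempt and no reset: what is moved stays moved. The work goes in short steps, Python scripts to look and compute and a tool call to move; the robot and the scene stay as the last step left them, time stands still between calls to the robot, and variables do not carry over. Pictures are saved under pics/ and viewed, and the job is handed in when it is done.

Besides the shell and the picture viewer there is one more tool, called after "Emit:" in YAML: its name, and indented under it one key for each argument. drive_tool: Moves the arm, as the interface text tells. Its arguments: {"type":"object","properties":{"deltas":{"type":"array"},"force":{"type":"number"}},"required":["deltas"]}

```bash
mkdir -p pics
cat > h.py <<'E'
import numpy as np, cv2
from workcell import monitor, optics
from scipy.spatial.transform import Rotation as R
def snap(n,f):
    im=np.array(optics.read_camera(n)); cv2.imwrite('pics/'+f,im); return im
def crop(im,x0,x1,y0,y1,s,f):
    cv2.imwrite('pics/'+f,cv2.resize(im[y0:y1,x0:x1],None,fx=s,fy=s,interpolation=cv2.INTER_CUBIC))
def world(n,px,z,m=None):
    m=m or optics.camera_model(n); K=np.array(m['camera_matrix']);T=np.array(m['world_from_camera'])
    p=np.atleast_2d(px).astype(float); d=np.c_[p,np.ones(len(p))]@np.linalg.inv(K).T@T[:3,:3].T
    o=T[:3,3]; return o+d*((z-o[2])/d[:,2])[:,None]
def proj(n,P,m=None):
    m=m or optics.camera_model(n); K=np.array(m['camera_matrix']);T=np.array(m['world_from_camera'])
    q=(np.atleast_2d(P)-T[:3,3])@T[:3,:3]; q=q@K.T; return q[:,:2]/q[:,2:]
E
python3 - <<'E'
from h import *
for n in('top','side','wrist'):
    snap(n,n+'0.png'); m=optics.camera_model(n); print(n,np.round(m['camera_matrix'],1).tolist(),np.round(m['world_from_camera'],3).tolist())
o=monitor.get_obs(); print(o)
E
```

```text
top [[440.2, 0.0, 259.1], [0.0, 440.2, 197.2], [0.0, 0.0, 1.0]] [[-0.016, -0.992, 0.126, 326.38], [-1.0, 0.015, -0.01, 4.023], [0.008, -0.126, -0.992, 1364.064], [0.0, 0.0, 0.0, 1.0]]
side [[349.3, 0.0, 260.1], [0.0, 349.3, 188.5], [0.0, 0.0, 1.0]] [[-0.681, -0.456, 0.573, -80.836], [-0.732, 0.414, -0.541, 551.989], [0.009, -0.788, -0.616, 694.243], [0.0, 0.0, 0.0, 1.0]]
wrist [[330.7, 0.0, 260.3], [0.0, 330.7, 191.3], [0.0, 0.0, 1.0]] [[0.345, -0.887, -0.306, 310.553], [-0.938, -0.327, -0.112, -604.527], [-0.001, 0.326, -0.945, 372.837], [0.0, 0.0, 0.0, 1.0]]
{'t': 0.15, 'joint_pos': array([-1.25577215e+00,  1.16404420e-01,  1.44208839e+00, -7.89692877e-06,
        1.58395701e+00, -3.77798391e-02]), 'joint_vel': array([-1.60244217e-03, -1.91810402e-03, -4.07894588e-03, -8.94507392e-05,
       -3.37725849e-04,  5.90514128e-04]), 'joint_efforts': array([ 7.48365073e-04, -7.32504058e+01, -6.32850695e+01, -5.85088628e-05,
        4.96124412e-03,  2.21306578e-05]), 'ee_pos': array([ 233.19978984, -633.31505904,  238.72699588]), 'tool_rot': array([-0.57980454,  0.40473998, -0.40425292,  0.58016534]), 'ft_force': array([0.14800896, 0.24254099, 0.47462069]), 'wrist_torque': array([-0.01956145,  0.0402131 , -0.03229855]), 'finger_gap': 85.4994104007582}
```

View pics/top0.png

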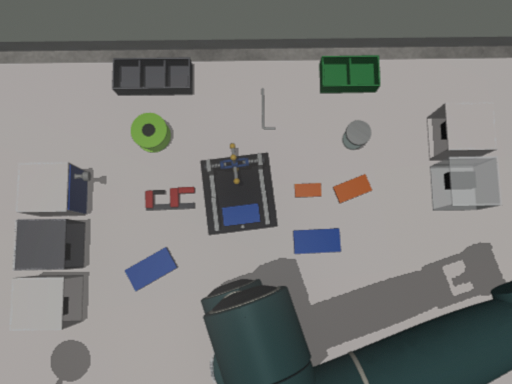

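View pics/side0.png

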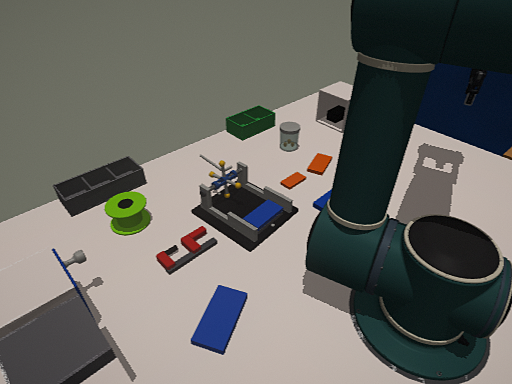

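View pics/wrist0.png

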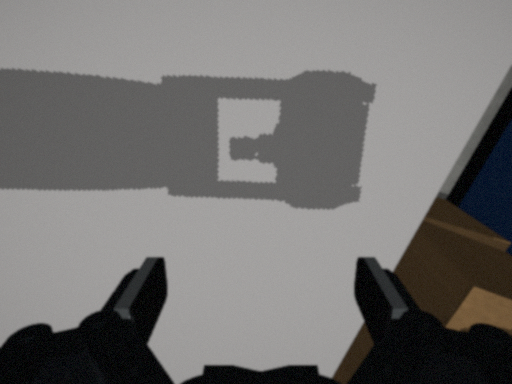

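Run:
```python
import cv2
from h import crop
im=cv2.imread('pics/top0.png'); crop(im,190,290,135,245,6,'c1.png'); crop(im,280,400,110,230,5,'c2.png')
im=cv2.imread('pics/side0.png'); crop(im,185,345,110,250,5,'c3.png')
```

```text
(no output)
```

View pics/c1.png

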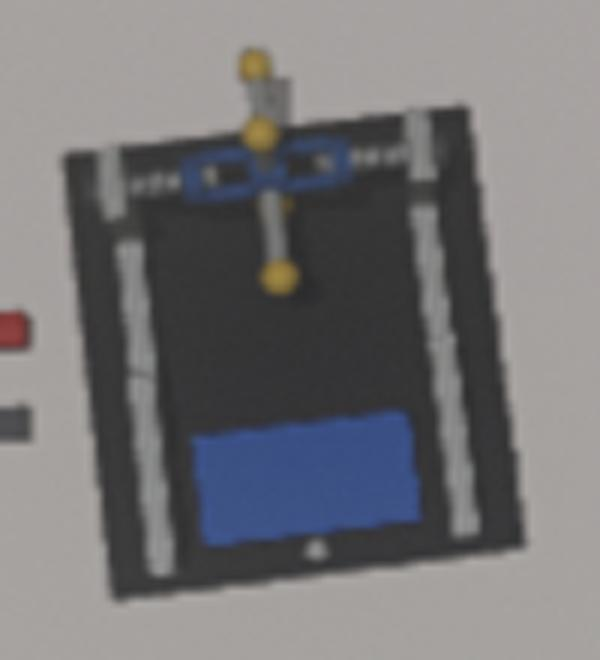

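View pics/c2.png

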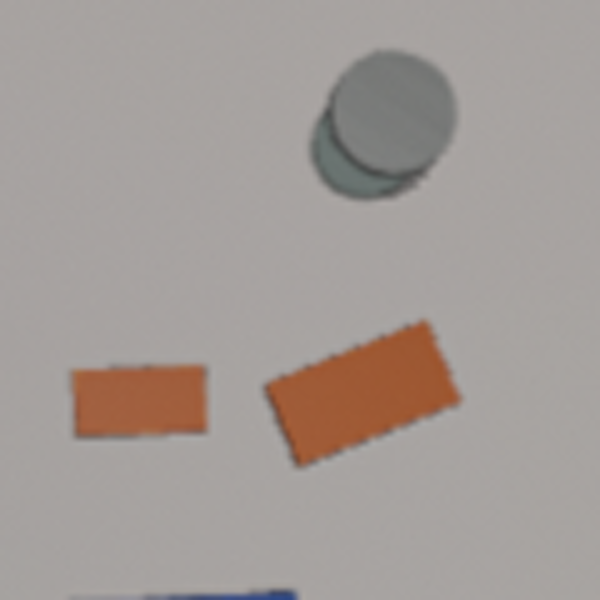

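View pics/c3.png

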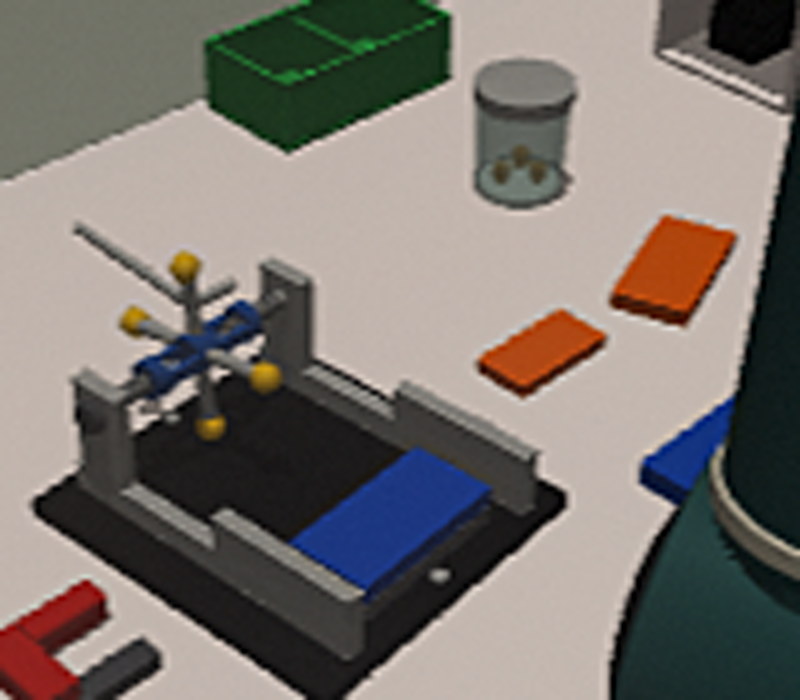

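Run:
```python
from h import *
def px(l,s,ox,oy): return (np.array(l,float)+.5)/s-.5+[ox,oy]
def rect(name,l,z):
    w=world('top',l,z); c=w.mean(0); e=np.roll(w,-1,0)-w
    print(name,c.round(1),np.linalg.norm(e,axis=1).round(1),(np.degrees(np.arctan2(e[:,1],e[:,0]))%90).round(1))
    return c
rect('orange',px([(265,383),(425,321),(462,402),(300,467)],5,280,110),14)
rect('small',px([(72,370),(206,366),(207,432),(76,437)],5,280,110),14)
p=rect('pile',px([(191,436),(407,410),(420,521),(206,546)],6,190,135),40)
rect('base',px([(65,155),(468,106),(525,546),(114,600)],6,190,135),12)
b=px([(254,65),(260,134),(279,277)],6,190,135)
for z in (80,135): print(z,world('top',b,z).round(1).tolist())
print('jar',world('top',px([(393,114)],5,280,110),89))
```

```text
orange [ 521.8 -299.5   14. ] [108.1  55.3 109.5  56.4] [20.4 21.9 20.9 20.5]
small [ 518.8 -160.9   14. ] [83.4 41.4 81.3 42. ] [ 0.9 88.9  1.4  1.9]
pile [443.6  46.9  40. ] [109.6  56.4 107.9  56. ] [6.1 5.8 5.8 7.4]
base [512.9  53.8  12. ] [211.7 231.8 211.6 233. ] [6.3 6.2 6.6 6.2]
80 [[646.5, 69.3, 80.0], [611.5, 66.7, 80.0], [539.5, 57.9, 80.0]]
135 [[632.8, 66.6, 135.0], [599.3, 64.0, 135.0], [530.4, 55.6, 135.0]]
jar [[ 678.77400995 -307.67474173   89.        ]]
```

```bash
cat >> h.py <<'E'
def rel(target,yaw=None,o=None):
    """slide in the present tool axes, twist; yaw (deg) of tool x (mod 180)"""
    o=o or monitor.get_obs(); M=R.from_quat(o['tool_rot']).as_matrix()
    d=M.T@(np.array(target)-o['ee_pos']); s=f"t {o['t']:.2f} ee {o['ee_pos'].round(1)} x {M[:,0].round(3)} y {M[:,1].round(3)} yaw {np.degrees(np.arctan2(M[1,0],M[0,0])):.2f} gap {o['finger_gap']:.1f} F {o['ft_force'].round(1)}\n slide {d.round(1)}"
    if yaw is not None:
        y=np.degrees(np.arctan2(M[1,0],M[0,0])); e=(yaw-y+90)%180-90
        # tool y points down: positive twist lowers world yaw
        s+=f" dyaw {e:.2f} twist {-np.radians(e):.3f}"
    print(s)
E
python3 - <<'E'
from h import *
rel([521.8,-299.5,150],20.6)
E
```

```text
t 0.15 ee [ 233.2 -633.3  238.7] x [ 0.346 -0.938 -0.001] y [-0.     0.001 -1.   ] yaw -69.79 gap 85.5 F [0.1 0.2 0.5]
 slide [-213.5   88.9  386.2] dyaw -89.61 twist 1.564
```

Emit:
drive_tool:
  deltas:
    - {"slide": [-20,3,36],"twist": 0,"jaw": 1}
    - {"slide": [-20,3,36],"twist": 0,"jaw": 1}
    - {"slide": [-20,3,36],"twist": 0,"jaw": 1}
    - {"slide": [-20,3,36],"twist": 0,"jaw": 1}
    - {"slide": [-20,3,36],"twist": 0,"jaw": 1}
    - {"slide": [-20,3,36],"twist": 0,"jaw": 1}
    - {"slide": [-20,3,36],"twist": 0,"jaw": 1}
    - {"slide": [-20,3,36],"twist": 0,"jaw": 1}
    - {"slide": [-20,3,36],"twist": 0,"jaw": 1}
    - {"slide": [-20,3,36],"twist": 0,"jaw": 1}

```text
t: 0.98
ee_pos: [502.8, -319.5, 209.2]
tool_rot: [-0.58, 0.404, -0.405, 0.58]
ft_force: [0.9, -0.7, 0.1]
finger_gap: 85.6
```

Emit:
drive_tool:
  deltas:
    - {"slide": [0,5,0],"twist": -0.12,"jaw": 1}
    - {"slide": [0,5,0],"twist": -0.12,"jaw": 1}
    - {"slide": [0,5,0],"twist": -0.12,"jaw": 1}
    - {"slide": [0,5,0],"twist": -0.12,"jaw": 1}
    - {"slide": [0,5,0],"twist": -0.12,"jaw": 1}
    - {"slide": [0,5,0],"twist": -0.12,"jaw": 1}
    - {"slide": [0,5,0],"twist": -0.12,"jaw": 1}
    - {"slide": [0,5,0],"twist": -0.12,"jaw": 1}
    - {"slide": [0,5,0],"twist": -0.12,"jaw": 1}
    - {"slide": [0,5,0],"twist": -0.12,"jaw": 1}

```text
t: 1.82
ee_pos: [501.8, -321.3, 158.8]
tool_rot: [-0.707, 0.004, -0.004, 0.707]
ft_force: [-0.4, -0.2, -0.4]
finger_gap: 85.3
```

Emit:
drive_tool:
  deltas:
    - {"slide": [0,0,0],"twist": -0.12,"jaw": 1}
    - {"slide": [0,0,0],"twist": -0.12,"jaw": 1}
    - {"slide": [0,0,0],"twist": -0.12,"jaw": 1}
    - {"slide": [0,0,0],"twist": 0,"jaw": 1}
    - {"slide": [0,0,0],"twist": 0,"jaw": 1}

```text
t: 2.23
ee_pos: [501.9, -321.3, 159.1]
tool_rot: [-0.697, -0.119, 0.119, 0.697]
ft_force: [0.0, 0.3, -0.0]
finger_gap: 85.5
```

Run:
```python
from h import *
rel([521.8,-299.5,100],20.6); print(monitor.get_obs()['joint_pos'].round(2))
snap('wrist','w1.png'); m=optics.camera_model('wrist'); np.save('w1.npy',m)
im=snap('top','t1.png');crop(im,190,290,135,245,6,'c1.png')
```

```text
t 2.23 ee [ 501.9 -321.3  159.1] x [ 0.943  0.332 -0.   ] y [-0.  0. -1.] yaw 19.38 gap 85.5 F [ 0.   0.3 -0. ]
 slide [26.  59.1 14. ] dyaw 1.22 twist -0.021
[-0.61 -0.02  1.72 -0.    1.45 -0.95]
```

View pics/w1.png

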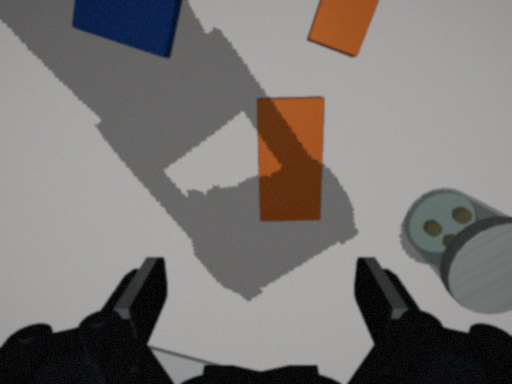

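Run:
```python
from h import *
m=np.load('w1.npy',allow_pickle=True).item()
im=cv2.imread('pics/w1.png'); crop(im,245,335,85,235,4,'w1c.png')
w=world('wrist',[(257,98),(324,97),(321,219),(261,220)],14,m); e=np.roll(w,-1,0)-w
print(w.round(1),w.mean(0),np.linalg.norm(e,axis=1),np.degrees(np.arctan2(e[:,1],e[:,0]))%90)
```

```text
[[ 475.1 -258.2   14. ]
 [ 526.3 -239.4   14. ]
 [ 565.8 -340.1   14. ]
 [ 514.1 -359.3   14. ]] [ 520.32780889 -299.2300159    14.        ] [ 54.50069507 108.16490214  55.20441002 108.36771494] [20.15621655 21.4662916  20.38105981 21.09192657]
```

View pics/w1c.png

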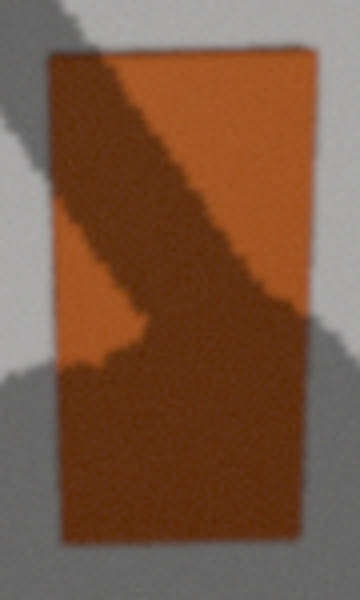

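View pics/c1.png

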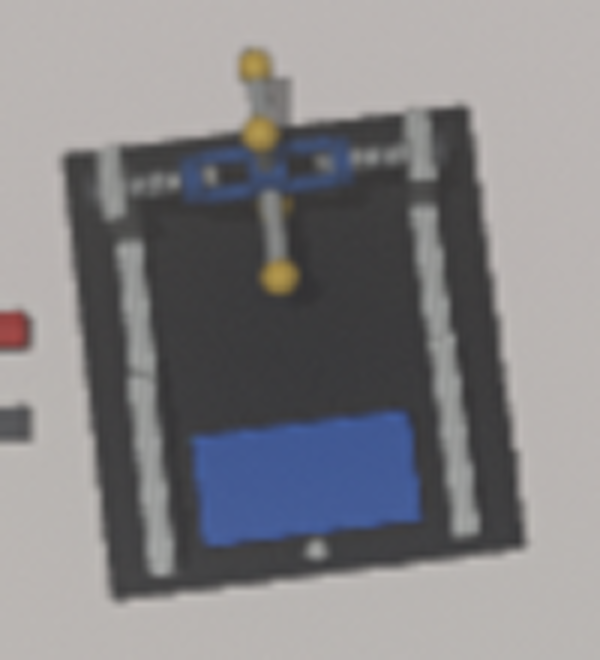

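Emit:
drive_tool:
  deltas:
    - {"slide": [12.6,10,7],"twist": -0.023,"jaw": 1}
    - {"slide": [12.6,20,7],"twist": 0,"jaw": 1}
    - {"slide": [0,30,0],"twist": 0,"jaw": 1}
    - {"slide": [0,30,0],"twist": 0,"jaw": 1}
    - {"slide": [0,20,0],"twist": 0,"jaw": 1}
    - {"slide": [0,15,0],"twist": 0,"jaw": 1}
    - {"slide": [0,10,0],"twist": 0,"jaw": 1}
    - {"slide": [0,6,0],"twist": 0,"jaw": 1}
    - {"slide": [0,0,0],"twist": 0,"jaw": 1}
    - {"slide": [0,0,0],"twist": 0,"jaw": 1}

```text
t: 3.17
ee_pos: [521.1, -299.5, 18.8]
tool_rot: [0.695, 0.128, -0.128, -0.695]
ft_force: [0.8, -0.8, 0.2]
finger_gap: 85.5
```

Run:
```python
from h import *
rel([520.8,-299.4,10],20.7)
```

```text
t 3.17 ee [ 521.1 -299.5   18.8] x [0.934 0.357 0.   ] y [ 0. -0. -1.] yaw 20.90 gap 85.5 F [ 0.8 -0.8  0.2]
 slide [-0.2  8.8  0.2] dyaw -0.20 twist 0.003
```

Emit:
drive_tool:
  deltas:
    - {"slide": [0,5,0],"twist": 0,"jaw": 1}
    - {"slide": [0,4,0],"twist": 0,"jaw": 1}
    - {"slide": [0,0,0],"twist": 0,"jaw": 1}
    - {"slide": [0,0,0],"twist": 0,"jaw": 0.2}
    - {"slide": [0,0,0],"twist": 0,"jaw": 0.2}
    - {"slide": [0,0,0],"twist": 0,"jaw": 0.2}
    - {"slide": [0,0,0],"twist": 0,"jaw": 0.2}
    - {"slide": [0,0,0],"twist": 0,"jaw": 0.2}
  force: 40

```text
t: 3.83
ee_pos: [521.0, -299.7, 9.9]
tool_rot: [0.696, 0.128, -0.128, -0.695]
ft_force: [-1.9, -0.0, 6.1]
finger_gap: 54.7
```

Emit:
drive_tool:
  deltas:
    - {"slide": [0,0,0],"twist": 0,"jaw": -0.2}
    - {"slide": [0,-2,0],"twist": 0,"jaw": -0.2}
    - {"slide": [0,-3,0],"twist": 0,"jaw": -0.2}
    - {"slide": [0,-10,0],"twist": 0,"jaw": -0.2}
    - {"slide": [0,-15,0],"twist": 0,"jaw": -0.2}
    - {"slide": [0,-20,0],"twist": 0,"jaw": -0.2}
    - {"slide": [0,-20,0],"twist": 0,"jaw": -0.2}
    - {"slide": [0,-20,0],"twist": 0,"jaw": -0.2}
    - {"slide": [0,0,0],"twist": 0,"jaw": -0.2}
    - {"slide": [0,0,0],"twist": 0,"jaw": -0.2}

```text
t: 4.67
ee_pos: [521.2, -299.8, 101.0]
tool_rot: [0.696, 0.129, -0.128, -0.695]
ft_force: [0.0, -0.9, -1.1]
finger_gap: 54.5
```

Run:
```python
from h import *
rel([443.6,46.9,140],6.2); 
snap('wrist','w2.png'); m=optics.camera_model('wrist'); np.save('w2.npy',m)
im=snap('side','s2.png'); crop(im,185,345,110,250,5,'s2c.png')
```

```text
t 4.67 ee [ 521.2 -299.8  101. ] x [0.934 0.357 0.001] y [ 0.002 -0.001 -1.   ] yaw 20.91 gap 54.5 F [ 0.  -0.9 -1.1]
 slide [ 51.3 -39.6 351.5] dyaw -14.71 twist 0.257
```

View pics/w2.png

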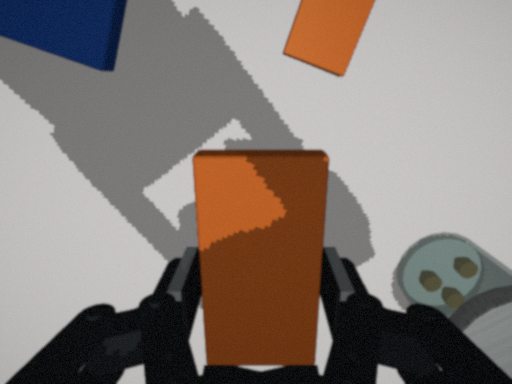

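View pics/s2c.png

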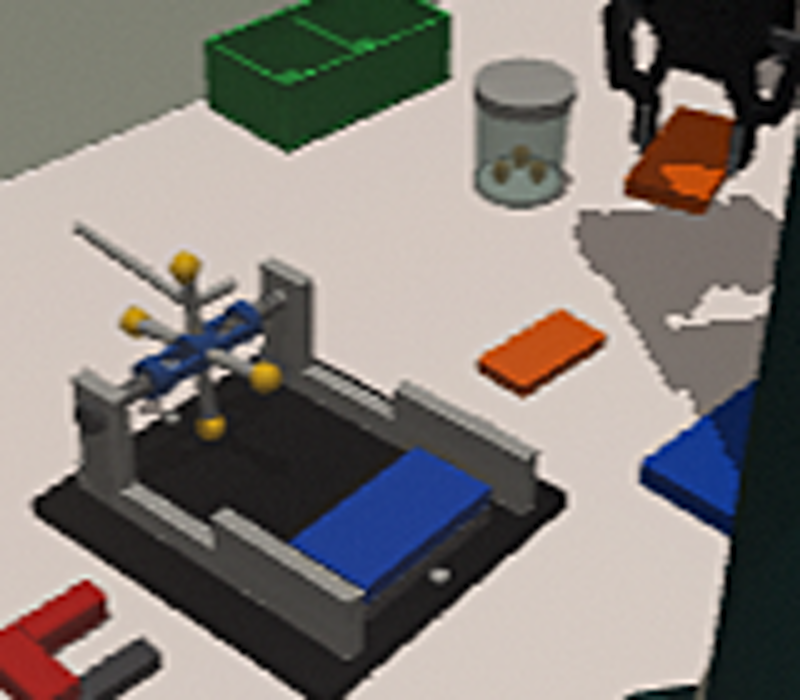

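Run:
```python
from h import *
m=np.load('w2.npy',allow_pickle=True).item()
im=cv2.imread('pics/w2.png'); crop(im,180,345,140,200,4,'w2c.png')
o=monitor.get_obs(); M=R.from_quat(o['tool_rot']).as_matrix()
for z in(105,103,108):
    w=world('wrist',[(194,157),(328,157)],z,m); print(z,np.linalg.norm(w[1]-w[0]),((w-o['ee_pos'])@M).round(1).tolist())
```

```text
105 53.24314622102532 [[-27.8, -6.2, 54.3], [25.5, -6.2, 54.3]]
103 54.070894630884546 [[-28.2, -4.2, 53.8], [25.9, -4.2, 53.8]]
108 52.00152360623634 [[-27.1, -9.2, 55.0], [24.9, -9.2, 55.0]]
```

View pics/w2c.png

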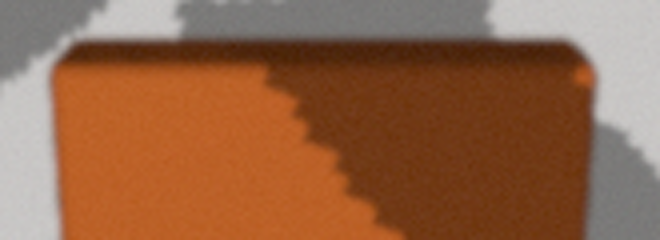

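Emit:
drive_tool:
  deltas:
    - {"slide": [5,-4,20],"twist": 0,"jaw": -0.2}
    - {"slide": [5,-4,35],"twist": 0,"jaw": -0.2}
    - {"slide": [5,-4,36],"twist": 0,"jaw": -0.2}
    - {"slide": [5,-4,36],"twist": 0,"jaw": -0.2}
    - {"slide": [5,-4,36],"twist": 0,"jaw": -0.2}
    - {"slide": [5,-4,36],"twist": 0,"jaw": -0.2}
    - {"slide": [5,-4,36],"twist": 0,"jaw": -0.2}
    - {"slide": [5,-4,36],"twist": 0,"jaw": -0.2}
    - {"slide": [5,-4,36],"twist": 0,"jaw": -0.2}
    - {"slide": [6,-4,30],"twist": 0,"jaw": -0.2}

```text
t: 5.6
ee_pos: [446.7, 35.3, 138.5]
tool_rot: [-0.695, -0.128, 0.129, 0.696]
ft_force: [0.9, -0.9, -1.8]
finger_gap: 54.9
```

Emit:
drive_tool:
  deltas:
    - {"slide": [0,0,14],"twist": 0,"jaw": -0.2}
    - {"slide": [0,0,0],"twist": 0.09,"jaw": -0.2}
    - {"slide": [0,0,0],"twist": 0.09,"jaw": -0.2}
    - {"slide": [0,0,0],"twist": 0.077,"jaw": -0.2}
    - {"slide": [0,0,0],"twist": 0,"jaw": -0.2}
    - {"slide": [0,0,0],"twist": 0,"jaw": -0.2}

```text
t: 6.1
ee_pos: [442.8, 46.6, 138.6]
tool_rot: [-0.706, -0.039, 0.039, 0.706]
ft_force: [-0.5, 0.2, -1.3]
finger_gap: 54.9
```

Run:
```python
from h import *
rel([443.6,46.9,60],6.2); 
snap('wrist','w3.png'); m=optics.camera_model('wrist'); np.save('w3.npy',m)
im=snap('side','s3.png'); crop(im,185,345,110,250,5,'s3c.png')
```

```text
t 6.10 ee [442.8  46.6 138.6] x [ 0.994  0.11  -0.001] y [-0.001 -0.    -1.   ] yaw 6.33 gap 54.9 F [-0.5  0.2 -1.3]
 slide [ 1.  78.6  0.2] dyaw -0.13 twist 0.002
```

View pics/w3.png

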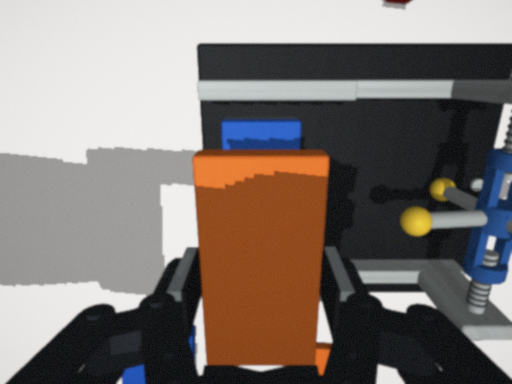

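View pics/s3c.png

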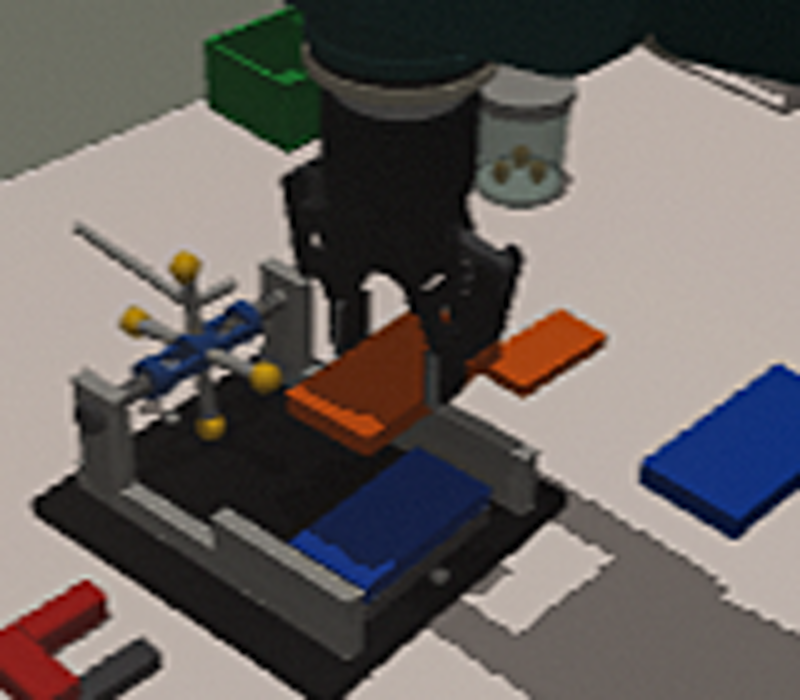

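Run:
```python
from h import *
m=np.load('w3.npy',allow_pickle=True).item()
im=cv2.imread('pics/w3.png'); crop(im,180,345,100,200,4,'w3c.png')
o=monitor.get_obs(); M=R.from_quat(o['tool_rot']).as_matrix()
w=world('wrist',[(222,121.5),(301,121.5)],40,m); print(np.linalg.norm(w[1]-w[0]),((w-o['ee_pos'])@M).round(1).tolist(),w.round(1))
w=world('wrist',[(194,157),(328.5,157)],142,m); print(np.linalg.norm(w[1]-w[0]),((w-o['ee_pos'])@M).round(1).tolist())
```

```text
54.836269319715356 [[-28.4, 98.9, 55.0], [26.5, 98.8, 55.1]] [[408.6  98.1  40. ]
 [463.1 104.1  40. ]]
54.332535179203546 [[-28.5, -3.1, 53.7], [25.8, -3.2, 53.7]]
```

View pics/w3c.png

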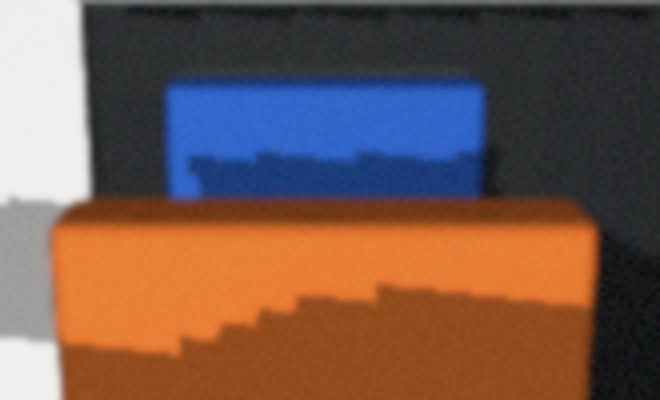

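Emit:
drive_tool:
  deltas:
    - {"slide": [0.6,15,1],"twist": 0,"jaw": -0.2}
    - {"slide": [0,20,0],"twist": 0,"jaw": -0.2}
    - {"slide": [0,20,0],"twist": 0,"jaw": -0.2}
    - {"slide": [0,15,0],"twist": 0,"jaw": -0.2}
    - {"slide": [0,9,0],"twist": 0,"jaw": -0.2}
    - {"slide": [0,5,0],"twist": 0,"jaw": -0.2}
    - {"slide": [0,0,0],"twist": 0,"jaw": -0.2}
    - {"slide": [0,0,0],"twist": 0,"jaw": -0.2}

```text
t: 6.87
ee_pos: [443.9, 47.6, 55.9]
tool_rot: [0.706, 0.038, -0.038, -0.706]
ft_force: [-0.1, -0.2, -0.3]
finger_gap: 54.7
```

Run:
```python
from h import *
rel([444,47.9,50],6.3); 
im=snap('wrist','w4.png'); m=optics.camera_model('wrist'); np.save('w4.npy',m);crop(im,150,370,120,270,3,'w4c.png')
im=snap('side','s4.png'); crop(im,185,345,110,250,5,'s4c.png')
```

```text
t 6.87 ee [443.9  47.6  55.9] x [0.994 0.108 0.   ] y [ 0.  0. -1.] yaw 6.21 gap 54.7 F [-0.1 -0.2 -0.3]
 slide [0.2 5.9 0.3] dyaw 0.09 twist -0.002
```

View pics/w4c.png

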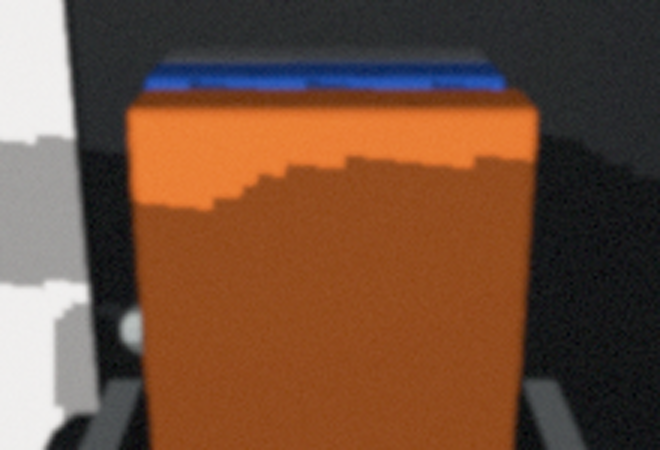

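View pics/s4c.png

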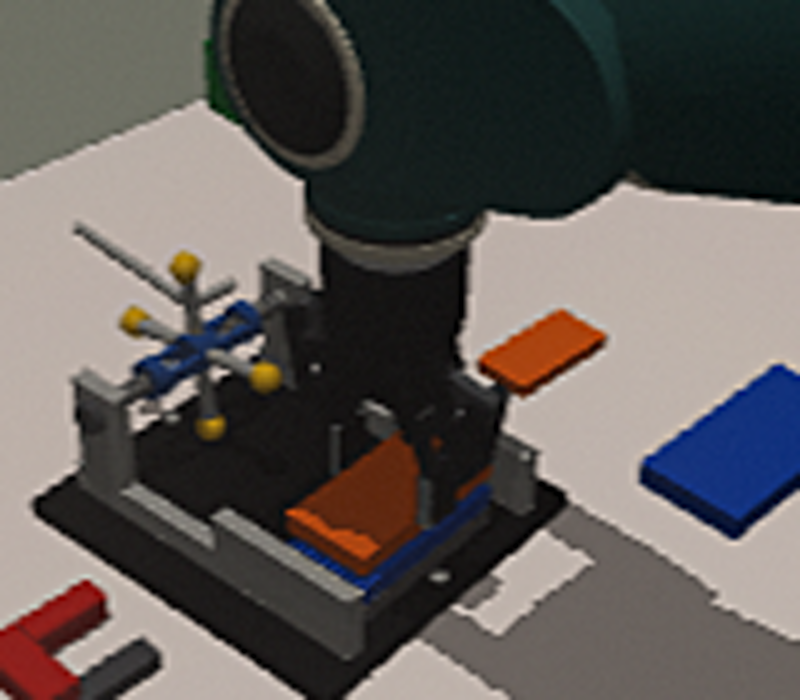

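Emit:
drive_tool:
  deltas:
    - {"slide": [-0.9,2,0],"twist": 0,"jaw": -0.2}
    - {"slide": [0,1.5,0],"twist": 0,"jaw": -0.2}
    - {"slide": [0,1,0],"twist": 0,"jaw": -0.2}
    - {"slide": [0,0,0],"twist": 0,"jaw": -0.2}
    - {"slide": [0,0,0],"twist": 0,"jaw": -0.2}

```text
t: 7.38
ee_pos: [442.7, 47.5, 50.8]
tool_rot: [0.706, 0.038, -0.038, -0.706]
ft_force: [-0.3, 0.4, -1.4]
finger_gap: 54.6
```

Run:
```python
from h import *
rel([443,47.9,50],6.3); 
im=snap('wrist','w5.png'); m=optics.camera_model('wrist'); np.save('w5.npy',m);crop(im,180,340,130,180,5,'w5c.png')
```

```text
t 7.38 ee [442.7  47.5  50.8] x [ 0.994  0.108 -0.   ] y [-0. -0. -1.] yaw 6.19 gap 54.6 F [-0.3  0.4 -1.4]
 slide [0.4 0.8 0.3] dyaw 0.11 twist -0.002
```

View pics/w5c.png

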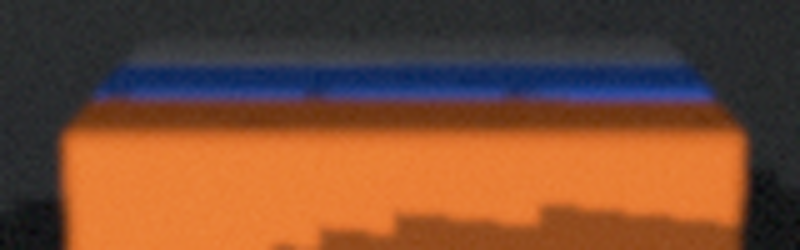

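Emit:
drive_tool:
  deltas:
    - {"slide": [0,0.5,0],"twist": 0,"jaw": -0.2}
    - {"slide": [0,0.4,0],"twist": 0,"jaw": -0.2}
    - {"slide": [0,0,0],"twist": 0,"jaw": -0.2}

```text
t: 7.68
ee_pos: [442.7, 47.5, 49.9]
tool_rot: [0.706, 0.038, -0.038, -0.706]
ft_force: [0.3, 0.6, -0.9]
finger_gap: 54.9
```

Emit:
drive_tool:
  deltas:
    - {"slide": [0,0.5,0],"twist": 0,"jaw": -0.2}
    - {"slide": [0,0,0],"twist": 0,"jaw": -0.2}

```text
t: 7.85
ee_pos: [442.7, 47.5, 49.9]
tool_rot: [-0.706, -0.038, 0.038, 0.706]
ft_force: [-3.7, 0.4, 7.0]
finger_gap: 54.8
```

Emit:
drive_tool:
  deltas:
    - {"slide": [0,0,0],"twist": 0,"jaw": 0.3}
    - {"slide": [0,0,0],"twist": 0,"jaw": 0.34}
    - {"slide": [0,0,0],"twist": 0,"jaw": 0.38}
    - {"slide": [0,0,0],"twist": 0,"jaw": 0.45}
    - {"slide": [0,0,0],"twist": 0,"jaw": 0.6}
    - {"slide": [0,0,0],"twist": 0,"jaw": 0.6}
    - {"slide": [0,0,0],"twist": 0,"jaw": 0.6}

```text
t: 8.43
ee_pos: [442.7, 47.5, 49.4]
tool_rot: [-0.706, -0.038, 0.038, 0.706]
ft_force: [-0.8, -0.2, -0.4]
finger_gap: 68.0
```

Run:
```python
from h import *
rel([443,47.9,50],6.3); 
im=snap('wrist','w6.png'); crop(im,150,370,120,300,3,'w6c.png')
```

```text
t 8.43 ee [442.7  47.5  49.4] x [ 0.994  0.108 -0.   ] y [-0. -0. -1.] yaw 6.19 gap 68.0 F [-0.8 -0.2 -0.4]
 slide [ 0.4 -0.6  0.3] dyaw 0.11 twist -0.002
```

View pics/w6c.png

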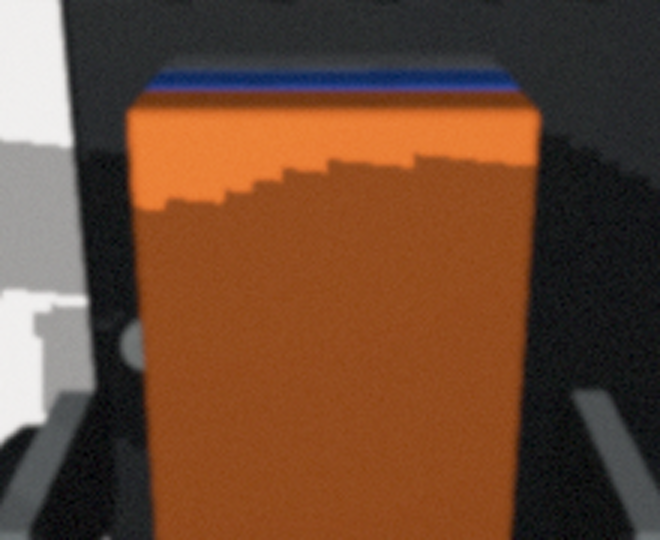

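Emit:
drive_tool:
  deltas:
    - {"slide": [0,-3,0],"twist": 0,"jaw": 0.6}
    - {"slide": [0,-8,0],"twist": 0,"jaw": 0.6}
    - {"slide": [0,-20,0],"twist": 0,"jaw": 0.6}
    - {"slide": [0,-35,0],"twist": 0,"jaw": 0.6}
    - {"slide": [0,-35,0],"twist": 0,"jaw": 0}
    - {"slide": [0,-35,0],"twist": 0.12,"jaw": -1}
    - {"slide": [0,-30,0],"twist": 0.12,"jaw": -1}
    - {"slide": [0,0,0],"twist": 0.12,"jaw": -1}
    - {"slide": [0,0,0],"twist": 0.12,"jaw": -1}
    - {"slide": [0,0,0],"twist": 0.12,"jaw": -1}

```text
t: 9.32
ee_pos: [442.8, 47.5, 216.8]
tool_rot: [-0.685, 0.174, -0.175, 0.685]
ft_force: [-0.1, 0.5, -0.2]
finger_gap: 0.6
```

Emit:
drive_tool:
  deltas:
    - {"slide": [0,0,0],"twist": 0.12,"jaw": -1}
    - {"slide": [0,0,0],"twist": 0.12,"jaw": -1}
    - {"slide": [0,0,0],"twist": 0.12,"jaw": -1}
    - {"slide": [0,0,0],"twist": 0.12,"jaw": -1}
    - {"slide": [0,0,0],"twist": 0.12,"jaw": -1}
    - {"slide": [0,0,0],"twist": 0.12,"jaw": -1}
    - {"slide": [0,0,0],"twist": 0.12,"jaw": -1}
    - {"slide": [0,0,0],"twist": 0.11,"jaw": -1}
    - {"slide": [0,0,0],"twist": 0,"jaw": -1}
    - {"slide": [0,0,0],"twist": 0,"jaw": -1}

```text
t: 10.15
ee_pos: [442.7, 47.5, 216.0]
tool_rot: [-0.532, 0.466, -0.466, 0.532]
ft_force: [0.6, -0.0, 0.2]
finger_gap: -0.2
```

Run:
```python
from h import *
rel([592.7,63.1,120],-83.8); print(monitor.get_obs()['joint_pos'].round(2))
im=snap('wrist','w7.png');  m=optics.camera_model('wrist'); np.save('w7.npy',m);
im=snap('side','s7.png'); crop(im,185,345,110,250,5,'s7c.png')
im=snap('top','t7.png'); crop(im,190,290,135,245,5,'t7c.png')
```

```text
t 10.15 ee [442.7  47.5 216. ] x [ 0.132 -0.991  0.   ] y [ 0.001  0.    -1.   ] yaw -82.42 gap -0.2 F [ 0.6 -0.   0.2]
 slide [  4.4  96.1 150.7] dyaw -1.38 twist 0.024
[ 0.05 -0.4   1.94  0.    1.6   1.49]
```

View pics/w7.png

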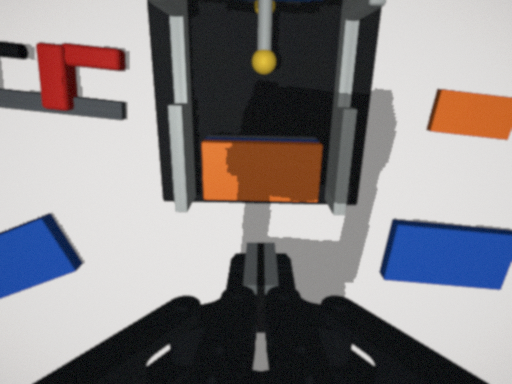

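View pics/s7c.png

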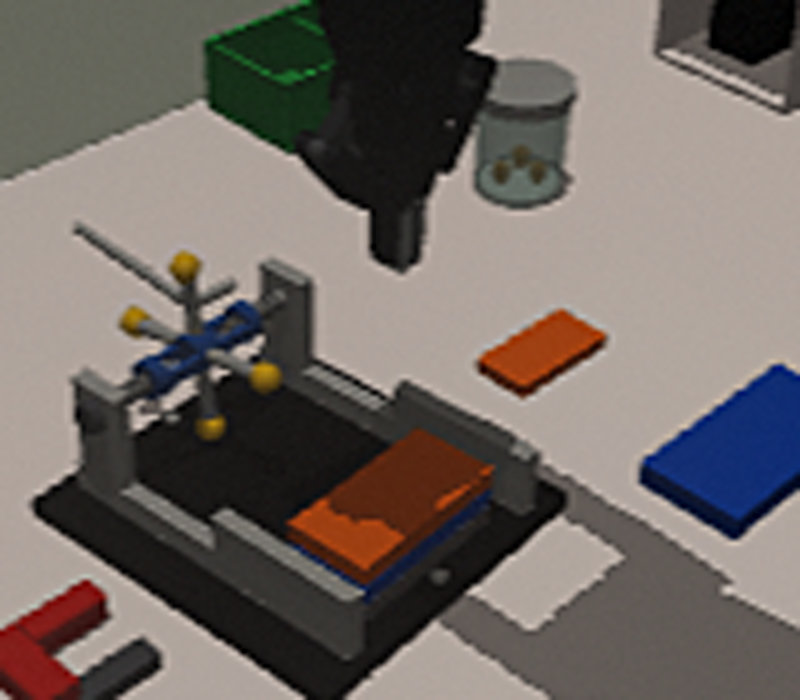

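View pics/t7c.png

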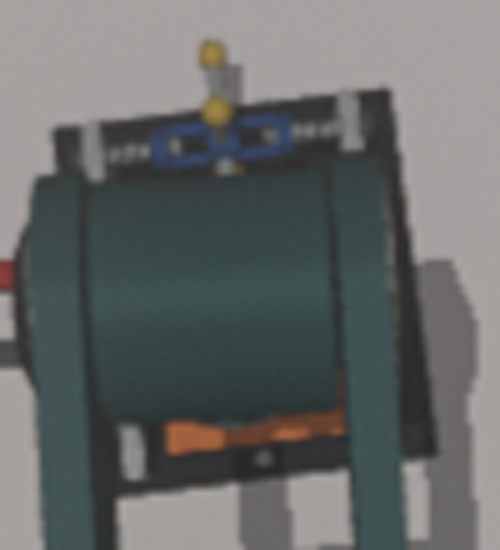

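```bash
cat > fit.py <<'E'
from h import *
from scipy.optimize import least_squares
u=np.radians(6.25)
def balls(h,a):
    X=np.array([np.cos(u),np.sin(u),0]); return np.array([h+55*(np.sin(t)*X+np.cos(t)*np.array([0,0,1])) for t in a-np.arange(4)*np.pi/2])
E
python3 - <<'E'
from fit import *
S=np.array([(185,265),(134,320),(210,427),(265,377)])/5+[185,110]-.4   # top, forward(a+90=a-270), bottom, back(a-90)
T=np.array([(260,134),(254,65),(279,277)])/6+[190,135]-.4
def f(p):
    b=balls(np.array([p[0],p[1],80]),p[2])
    return np.r_[(proj('side',b[[0,3,2,1]])-S).ravel()/1,(proj('top',b[[0,3,1]])-T).ravel()]
r=least_squares(f,[592.7,63.1,.1]); print(r.x,r.fun.round(1))
E
```

```text
[5.93145027e+02 6.24320278e+01 1.13946766e-01] [-0.2  0.7 -0.   0.4 -0.2 -0.2 -0.3  0.3  0.3 -0.   0.4  0.2  0.4 -0.1]
```

Run:
```python
from fit import *
m=np.load('w7.npy',allow_pickle=True).item(); o=monitor.get_obs(); M=R.from_quat(o['tool_rot']).as_matrix()
for d in (-5,8,21):
    print(d,proj('wrist',[o['ee_pos']+M@np.array([x,d,z]) for x,z in((0,11),(0,-11),(14,11))],m).round(0).tolist())
ms=None
for d in (-5,8,21): print(proj('side',[o['ee_pos']+M@np.array([0,d,0])]).round(1), (proj('side',[o['ee_pos']+M@np.array([0,d,0])])-[185,110])*5)
im=cv2.imread('pics/w7.png'); crop(im,200,320,220,320,6,'w7c.png')
h=np.array([593.1,62.4,0]);X=np.array([np.cos(u),np.sin(u),0])
rel(h-35*X+[0,0,160],-83.75)
```

```text
-5 [[260.0, 249.0], [260.0, 291.0], [292.0, 249.0]]
8 [[260.0, 236.0], [260.0, 275.0], [290.0, 236.0]]
21 [[260.0, 224.0], [260.0, 262.0], [288.0, 224.0]]
[[263.4 158.2]] [[392.03778872 241.22939973]]
[[263.3 162.6]] [[391.64054566 263.114528  ]]
[[263.3 166.9]] [[391.25053185 284.60137885]]
t 10.30 ee [442.7  47.5 215.6] x [ 0.131 -0.991 -0.   ] y [ 0.  0. -1.] yaw -82.45 gap 0.0 F [-0.  -0.1 -0. ]
 slide [  4.2  55.7 116.1] dyaw -1.30 twist 0.023
```

View pics/w7c.png

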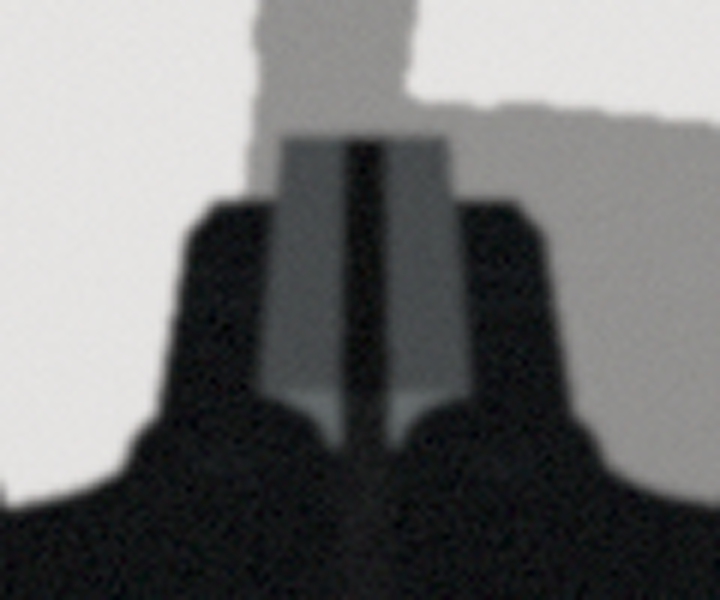

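Emit:
drive_tool:
  deltas:
    - {"slide": [1,10,29],"twist": 0,"jaw": -1}
    - {"slide": [1,10,29],"twist": 0,"jaw": -1}
    - {"slide": [1.1,10,29],"twist": 0,"jaw": -1}
    - {"slide": [1.1,10,29],"twist": 0,"jaw": -1}
    - {"slide": [0,15,0],"twist": 0.023,"jaw": -1}
    - {"slide": [0,0,0],"twist": 0,"jaw": -1}
    - {"slide": [0,0,0],"twist": 0,"jaw": -1}

```text
t: 10.88
ee_pos: [557.8, 58.2, 159.8]
tool_rot: [0.527, -0.473, 0.472, -0.526]
ft_force: [-0.7, -1.3, -0.0]
finger_gap: -0.3
```

Run:
```python
from fit import *
h=np.array([593.1,62.4,0]);X=np.array([np.cos(u),np.sin(u),0])
rel(h-35*X+[0,0,110],-83.75)
im=snap('wrist','w8.png')
```

```text
t 10.88 ee [557.8  58.2 159.8] x [ 0.107 -0.994 -0.   ] y [-0.002 -0.    -1.   ] yaw -83.83 gap -0.3 F [-0.7 -1.3 -0. ]
 slide [-0.3 49.8  0.7] dyaw 0.08 twist -0.001
```

View pics/w8.png

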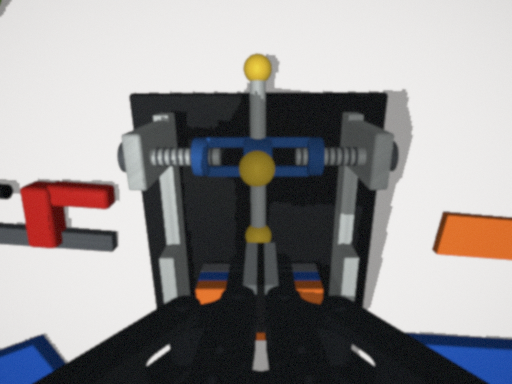

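Emit:
drive_tool:
  deltas:
    - {"slide": [-0.6,15,0],"twist": 0,"jaw": -1}
    - {"slide": [0,20,0],"twist": 0,"jaw": -1}
    - {"slide": [0,12,0],"twist": 0,"jaw": -1}
    - {"slide": [0,2,8],"twist": 0,"jaw": -1}
    - {"slide": [0,0,4],"twist": 0,"jaw": -1}
    - {"slide": [0,0,4],"twist": 0,"jaw": -1}
    - {"slide": [0,0,4],"twist": 0,"jaw": -1}

```text
t: 11.52
ee_pos: [579.1, 61.0, 112.8]
tool_rot: [-0.525, 0.472, -0.473, 0.526]
ft_force: [-3.1, 0.4, 1.1]
finger_gap: -0.1
```

Emit:
drive_tool:
  deltas:
    - {"slide": [0,1,4],"twist": 0,"jaw": -1}
    - {"slide": [0,1,4],"twist": 0,"jaw": -1}
    - {"slide": [0,0,4],"twist": 0,"jaw": -1}
    - {"slide": [0,0,4],"twist": 0,"jaw": -1}
    - {"slide": [0,0,0],"twist": 0,"jaw": -1}

```text
t: 11.93
ee_pos: [594.4, 62.6, 109.6]
tool_rot: [0.526, -0.473, 0.473, -0.526]
ft_force: [-2.6, -1.8, 1.5]
finger_gap: 0.1
```

Run:
```python
from fit import *
h=np.array([593.1,62.4,0]);X=np.array([np.cos(u),np.sin(u),0])
rel(h+20*X+[0,0,110],-83.75)
im=snap('side','s9.png'); crop(im,185,345,110,250,5,'s9c.png')
```

```text
t 11.93 ee [594.4  62.6 109.6] x [ 0.106 -0.994  0.   ] y [-0.001 -0.    -1.   ] yaw -83.94 gap 0.1 F [-2.6 -1.8  1.5]
 slide [ 0.  -0.4 18.6] dyaw 0.19 twist -0.003
```

View pics/s9c.png

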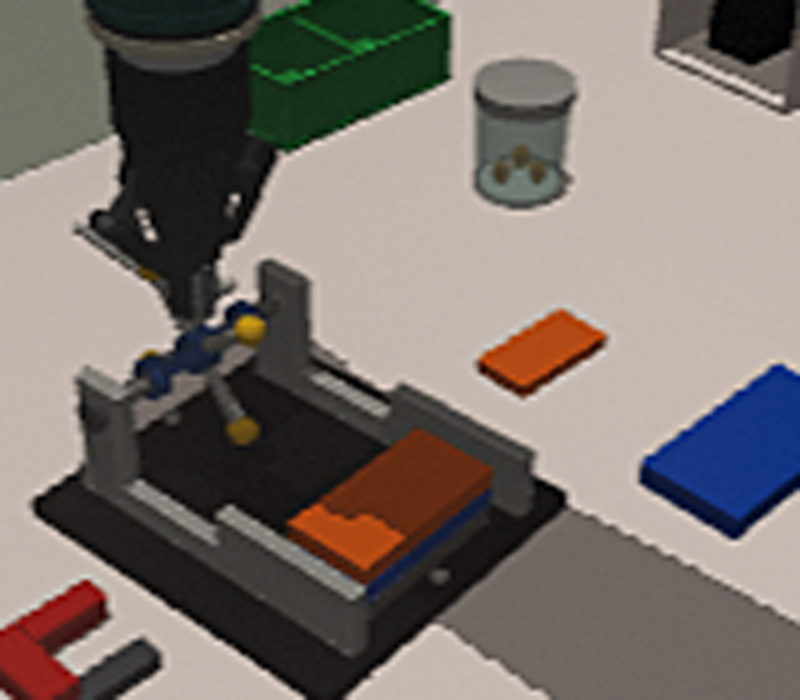

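Emit:
drive_tool:
  deltas:
    - {"slide": [0,0,4],"twist": 0,"jaw": -1}
    - {"slide": [0,0,4],"twist": 0,"jaw": -1}
    - {"slide": [0,0,4],"twist": 0,"jaw": -1}
    - {"slide": [0,0,4],"twist": 0,"jaw": -1}
    - {"slide": [0,0,3],"twist": 0,"jaw": -1}
    - {"slide": [0,0,0],"twist": 0,"jaw": -1}

```text
t: 12.48
ee_pos: [613.6, 64.8, 109.6]
tool_rot: [-0.526, 0.473, -0.473, 0.526]
ft_force: [-0.8, -0.5, 2.6]
finger_gap: 0.3
```

Run:
```python
from fit import *
h=np.array([593.1,62.4,0]);X=np.array([np.cos(u),np.sin(u),0])
rel(h+20*X+[0,0,110],-83.75)
im=snap('side','s10.png'); crop(im,185,345,110,250,5,'s10c.png')
for d in (50,60,70): print(d,((proj('side',balls(h+[0,0,80],np.radians(d)))-[185,110])*5).round(0).tolist())
```

```text
t 12.48 ee [613.6  64.8 109.6] x [ 0.106 -0.994 -0.   ] y [ 0.001  0.    -1.   ] yaw -83.94 gap 0.3 F [-0.8 -0.5  2.6]
 slide [ 0.1 -0.4 -0.6] dyaw 0.19 twist -0.003
50 [[141.0, 271.0], [235.0, 312.0], [248.0, 424.0], [158.0, 380.0]]
60 [[136.0, 279.0], [224.0, 299.0], [255.0, 417.0], [167.0, 392.0]]
70 [[132.0, 288.0], [213.0, 287.0], [259.0, 409.0], [178.0, 403.0]]
```

View pics/s10c.png

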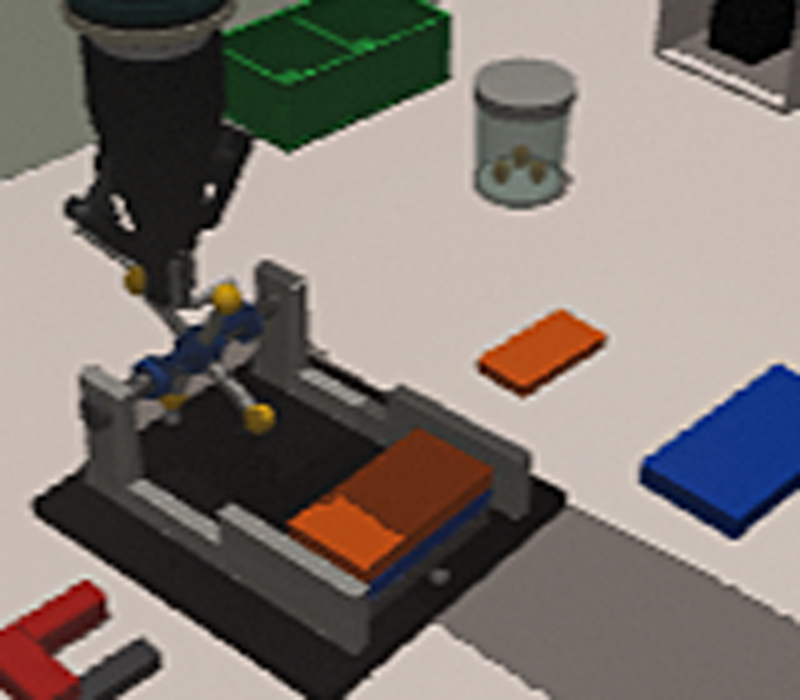

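Emit:
drive_tool:
  deltas:
    - {"slide": [0,-8,0],"twist": 0,"jaw": -1}
    - {"slide": [0,-22,0],"twist": 0,"jaw": -1}
    - {"slide": [0,-22,0],"twist": 0,"jaw": -1}
    - {"slide": [0,0,-26],"twist": 0,"jaw": -1}
    - {"slide": [0,0,-27],"twist": 0,"jaw": -1}
    - {"slide": [0,0,-27],"twist": 0,"jaw": -1}
    - {"slide": [0,10,0],"twist": 0,"jaw": -1}
    - {"slide": [0,20,0],"twist": 0,"jaw": -1}
    - {"slide": [0,20,0],"twist": 0,"jaw": -1}
    - {"slide": [0,1,0],"twist": 0,"jaw": -1}

```text
t: 13.37
ee_pos: [532.0, 56.2, 107.3]
tool_rot: [0.527, -0.474, 0.472, -0.525]
ft_force: [-1.3, 0.5, -1.3]
finger_gap: 0.2
```

Emit:
drive_tool:
  deltas:
    - {"slide": [0,0,5],"twist": 0,"jaw": -1}
    - {"slide": [0,0,5],"twist": 0,"jaw": -1}
    - {"slide": [0,0,5],"twist": 0,"jaw": -1}
    - {"slide": [0,0,5],"twist": 0,"jaw": -1}
    - {"slide": [0,0,5],"twist": 0,"jaw": -1}
    - {"slide": [0,0,5],"twist": 0,"jaw": -1}

```text
t: 13.87
ee_pos: [563.9, 59.5, 110.8]
tool_rot: [-0.526, 0.473, -0.473, 0.526]
ft_force: [-2.9, -0.2, 1.3]
finger_gap: -0.2
```

Emit:
drive_tool:
  deltas:
    - {"slide": [0,0,5],"twist": 0,"jaw": -1}
    - {"slide": [0,0,5],"twist": 0,"jaw": -1}
    - {"slide": [0,0,5],"twist": 0,"jaw": -1}
    - {"slide": [0,0,5],"twist": 0,"jaw": -1}

```text
t: 14.2
ee_pos: [583.3, 61.6, 110.3]
tool_rot: [0.526, -0.473, 0.473, -0.526]
ft_force: [-6.3, -0.2, 1.0]
finger_gap: -0.1
```

Run:
```python
from fit import *
h=np.array([593.1,62.4,0]);X=np.array([np.cos(u),np.sin(u),0])
rel(h+20*X+[0,0,110],-83.75)
im=snap('side','s11.png'); crop(im,185,345,110,250,5,'s11c.png')
```

```text
t 14.20 ee [583.3  61.6 110.3] x [ 0.106 -0.994 -0.   ] y [-0.001 -0.    -1.   ] yaw -83.94 gap -0.1 F [-6.3 -0.2  1. ]
 slide [ 0.1  0.2 29.8] dyaw 0.19 twist -0.003
```

View pics/s11c.png

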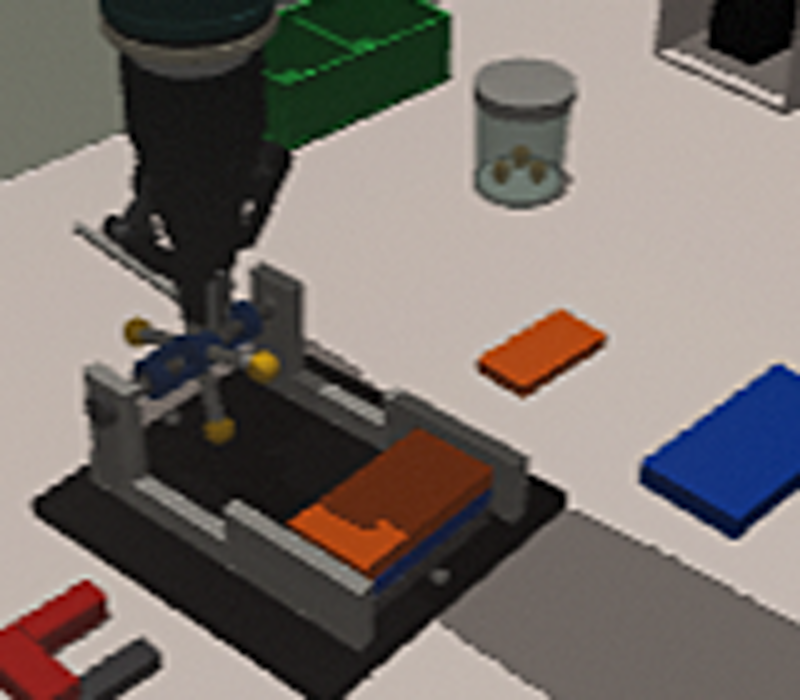

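Turning well; carrying on with the second spoke.

Emit:
drive_tool:
  deltas:
    - {"slide": [0,0,4],"twist": 0,"jaw": -1}
    - {"slide": [0,0,4],"twist": 0,"jaw": -1}
    - {"slide": [0,0,4],"twist": 0,"jaw": -1}
    - {"slide": [0,0,4],"twist": 0,"jaw": -1}

```text
t: 14.58
ee_pos: [598.9, 63.1, 110.2]
tool_rot: [0.526, -0.473, 0.473, -0.525]
ft_force: [-4.6, -0.1, 2.4]
finger_gap: -0.3
```

Emit:
drive_tool:
  deltas:
    - {"slide": [0,0,4],"twist": 0,"jaw": -1}
    - {"slide": [0,0,3],"twist": 0,"jaw": -1}
    - {"slide": [0,0,3],"twist": 0,"jaw": -1}
    - {"slide": [0,0,2],"twist": 0,"jaw": -1}
    - {"slide": [0,0,0],"twist": 0,"jaw": -1}

```text
t: 15.0
ee_pos: [611.3, 64.5, 110.5]
tool_rot: [-0.526, 0.473, -0.473, 0.526]
ft_force: [-0.4, -0.5, 1.4]
finger_gap: -0.1
```

Run:
```python
from fit import *
h=np.array([593.1,62.4,0]);X=np.array([np.cos(u),np.sin(u),0])
rel(h+20*X+[0,0,110],-83.75)
im=snap('side','s12.png'); crop(im,185,345,110,250,5,'s12c.png')
for d in (140,150,157.6): print(d,((proj('side',balls(h+[0,0,80],np.radians(d)))-[185,110])*5).round(0).tolist())
```

```text
t 15.00 ee [611.3  64.5 110.5] x [ 0.106 -0.994 -0.   ] y [ 0.  0. -1.] yaw -83.94 gap -0.1 F [-0.4 -0.5  1.4]
 slide [0.1 0.5 1.6] dyaw 0.19 twist -0.003
140 [[158.0, 380.0], [141.0, 271.0], [235.0, 312.0], [248.0, 424.0]]
150 [[167.0, 392.0], [136.0, 279.0], [224.0, 299.0], [255.0, 417.0]]
157.6 [[175.0, 401.0], [133.0, 286.0], [216.0, 290.0], [258.0, 411.0]]
```

View pics/s12c.png

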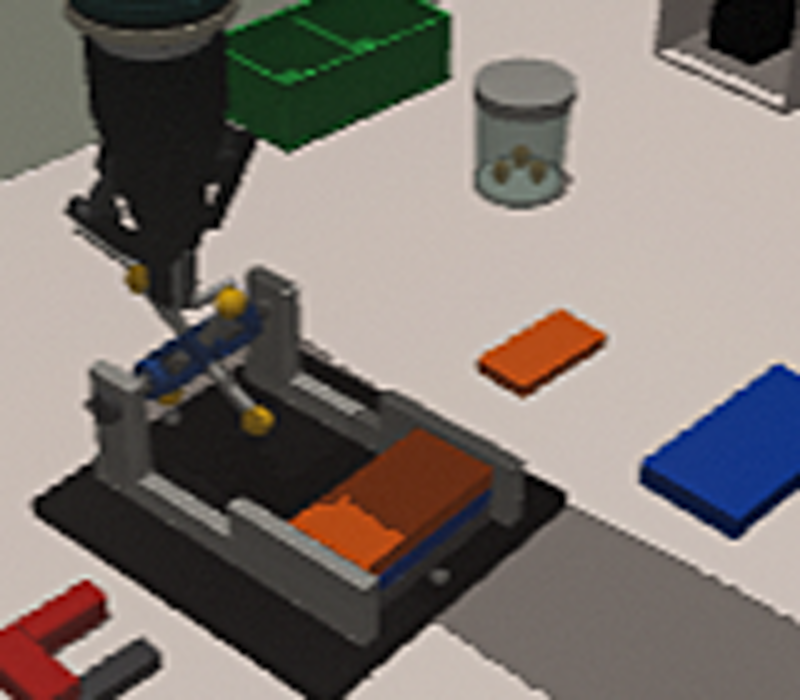

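Emit:
drive_tool:
  deltas:
    - {"slide": [0,-8,0],"twist": 0,"jaw": -1}
    - {"slide": [0,-22,0],"twist": 0,"jaw": -1}
    - {"slide": [0,-22,0],"twist": 0,"jaw": -1}
    - {"slide": [0,0,-26],"twist": 0,"jaw": -1}
    - {"slide": [0,0,-27],"twist": 0,"jaw": -1}
    - {"slide": [0,0,-25],"twist": 0,"jaw": -1}
    - {"slide": [0,10,0],"twist": 0,"jaw": -1}
    - {"slide": [0,20,0],"twist": 0,"jaw": -1}
    - {"slide": [0,18,0],"twist": 0,"jaw": -1}
    - {"slide": [0,0,2],"twist": 0,"jaw": -1}

```text
t: 15.88
ee_pos: [534.0, 56.4, 111.5]
tool_rot: [0.527, -0.474, 0.472, -0.525]
ft_force: [-0.2, 0.4, -1.6]
finger_gap: 0.0
```

Emit:
drive_tool:
  deltas:
    - {"slide": [0,0,3],"twist": 0,"jaw": -1}
    - {"slide": [0,0,3],"twist": 0,"jaw": -1}
    - {"slide": [0,0,2],"twist": 0,"jaw": -1}
    - {"slide": [0,0,2],"twist": 0,"jaw": -1}

```text
t: 16.22
ee_pos: [545.8, 57.6, 115.4]
tool_rot: [-0.526, 0.473, -0.473, 0.526]
ft_force: [-5.0, -0.8, 2.0]
finger_gap: 0.2
```

Emit:
drive_tool:
  deltas:
    - {"slide": [0,0,2],"twist": 0,"jaw": -1}
    - {"slide": [0,0,2],"twist": 0,"jaw": -1}

```text
t: 16.38
ee_pos: [549.5, 57.9, 114.8]
tool_rot: [-0.526, 0.473, -0.473, 0.526]
ft_force: [-4.2, 0.1, 1.6]
finger_gap: -0.2
```

Emit:
drive_tool:
  deltas:
    - {"slide": [0,0,2],"twist": 0,"jaw": -1}
    - {"slide": [0,0,2],"twist": 0,"jaw": -1}

```text
t: 16.55
ee_pos: [552.4, 58.3, 114.3]
tool_rot: [0.527, -0.474, 0.472, -0.525]
ft_force: [-30.6, -3.7, 14.9]
finger_gap: -0.0
```

Emit:
drive_tool:
  deltas:
    - {"slide": [0,0,1.5],"twist": 0,"jaw": -1}
    - {"slide": [0,0,1.5],"twist": 0,"jaw": -1}

```text
t: 16.72
ee_pos: [552.8, 58.4, 113.9]
tool_rot: [0.528, -0.475, 0.47, -0.523]
ft_force: [-57.1, -5.6, 25.2]
finger_gap: 0.1
```

Emit:
drive_tool:
  deltas:
    - {"slide": [0,0,-4],"twist": 0,"jaw": -1}
    - {"slide": [0,0,-10],"twist": 0,"jaw": -1}
    - {"slide": [0,0,-10],"twist": 0,"jaw": -1}
    - {"slide": [0,-20,0],"twist": 0,"jaw": -1}
    - {"slide": [0,-35,0],"twist": 0,"jaw": -1}
    - {"slide": [0,-35,0],"twist": 0,"jaw": -1}
    - {"slide": [0,-35,0],"twist": 0,"jaw": -1}
    - {"slide": [0,0,-20],"twist": 0,"jaw": -1}
    - {"slide": [0,0,-35],"twist": 0,"jaw": -1}
    - {"slide": [0,0,-35],"twist": 0,"jaw": -1}

```text
t: 17.55
ee_pos: [441.8, 46.5, 239.4]
tool_rot: [-0.526, 0.473, -0.473, 0.526]
ft_force: [-0.5, -0.5, -0.7]
finger_gap: 0.1
```

Emit:
drive_tool:
  deltas:
    - {"slide": [0,-30,-35],"twist": 0,"jaw": -1}
    - {"slide": [0,-30,-20],"twist": 0,"jaw": -1}
    - {"slide": [0,0,0],"twist": 0,"jaw": -1}
    - {"slide": [0,0,0],"twist": 0,"jaw": -1}

```text
t: 17.88
ee_pos: [390.9, 41.1, 298.6]
tool_rot: [-0.524, 0.472, -0.474, 0.527]
ft_force: [-0.3, 0.2, -1.1]
finger_gap: -0.1
```

Run:
```python
from fit import *
h=np.array([593.1,62.4,0])
rel(h+[0,0,110],-83.75)
im=snap('side','s13.png'); crop(im,185,345,110,250,5,'s13c.png')
im=snap('wrist','w13.png')
for d in (150,154,157.6): print(d,((proj('side',balls(h+[0,0,80],np.radians(d)))-[185,110])*5).round(0).tolist())
X=np.array([np.cos(u),np.sin(u),0]);Y=np.array([-X[1],X[0],0]);s=h-150*X
for g in(56.5,58,60):
  print(g,[((proj('side',s+v*g*Y+[0,0,57]+X*w)-[185,110])*5).round(0).tolist() for v in(1,-1) for w in(0,150)])
```

```text
t 17.88 ee [390.9  41.1 298.6] x [ 0.105 -0.994  0.   ] y [ 0.005  0.    -1.   ] yaw -83.95 gap -0.1 F [-0.3  0.2 -1.1]
 slide [1.000e-01 1.897e+02 2.023e+02] dyaw 0.20 twist -0.003
150 [[167.0, 392.0], [136.0, 279.0], [224.0, 299.0], [255.0, 417.0]]
154 [[171.0, 397.0], [134.0, 282.0], [220.0, 294.0], [257.0, 414.0]]
157.6 [[175.0, 401.0], [133.0, 286.0], [216.0, 290.0], [258.0, 411.0]]
56.5 [[[319.0, 540.0]], [[127.0, 423.0]], [[452.0, 439.0]], [[262.0, 337.0]]]
58 [[[317.0, 542.0]], [[125.0, 424.0]], [[454.0, 438.0]], [[264.0, 335.0]]]
60 [[[315.0, 544.0]], [[123.0, 426.0]], [[456.0, 436.0]], [[266.0, 334.0]]]
```

View pics/s13c.png

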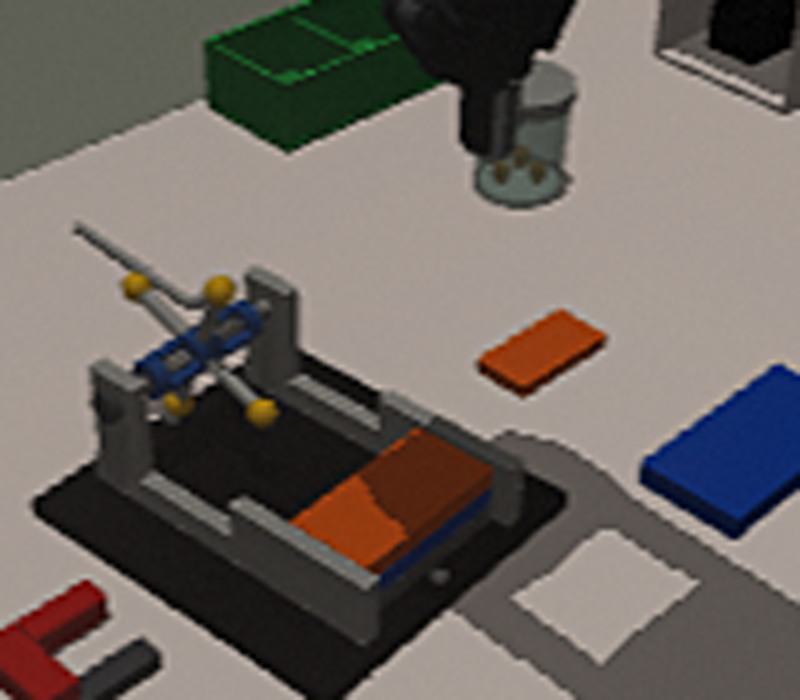

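View pics/w13.png

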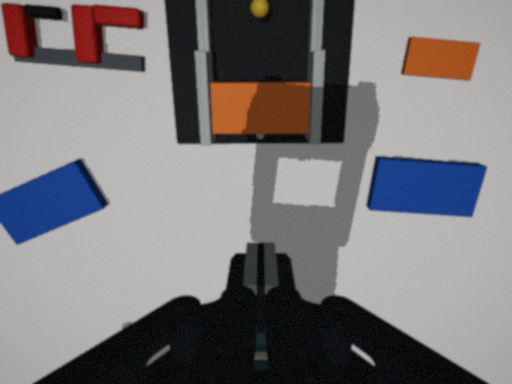

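Run:
```python
from fit import *
S=np.array([(135,286),(219,290),(262,411),(177,403)])/5+[185,110]-.4
f=lambda p:(proj('side',balls(np.array([593.1+p[1],62.4+p[2],80]),p[0])[[1,2,3,0]])-S).ravel()
r=least_squares(lambda p:f([p[0],0,0]),[2.7]);print(r.x,r.fun.round(1))
r=least_squares(f,[2.7,0,0]);print(r.x,r.fun.round(1))
im=snap('top','t13.png'); crop(im,190,290,135,245,6,'t13c.png')
im=cv2.imread('pics/w13.png'); crop(im,160,360,0,150,4,'w13c.png')
```

```text
[2.75558146] [-0.   0.4 -0.3  0.3 -0.3  0.3  0.1 -0. ]
[ 2.75538328  0.65603813 -1.03633215] [ 0.1  0.1 -0.1  0.1 -0.2  0.1  0.2 -0.3]
```

View pics/w13c.png

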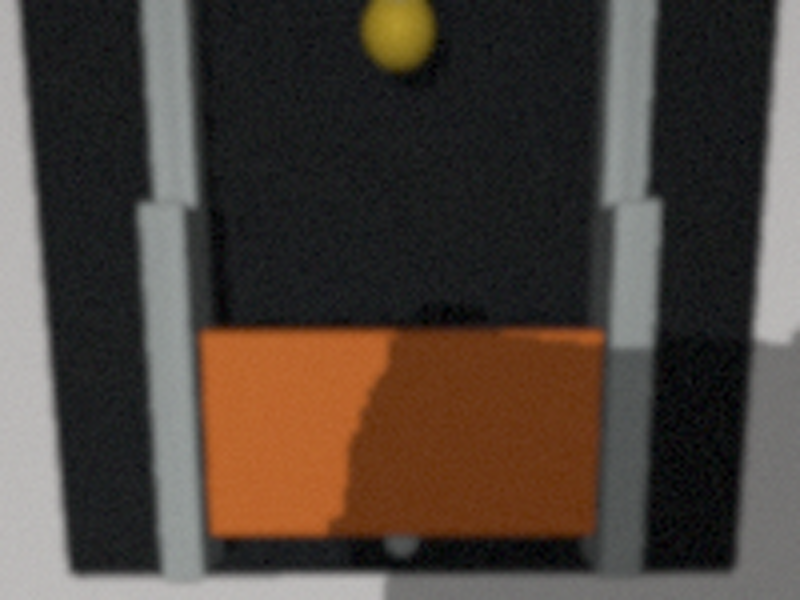

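View pics/t13c.png

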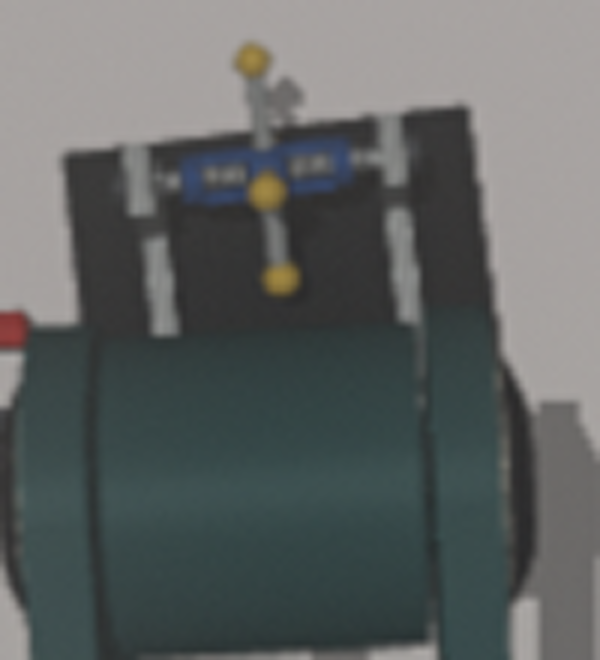

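```bash
python3 -c "
from workcell import finish_job; print(finish_job())"
```

```text
the job is handed in; nothing more can be done
None
```

The job is handed in at about 18 s of the 58 s allowed; no verdict came back.

- **Panel:** I picked the larger orange panel (about 110 x 56 mm; the other orange one measured 82 x 42 mm). I set it on the pile with light contact, about 7 N, and let go.
- **Turnbuckle:** I turned the body with three pushes on successive top spokes, from about 0.11 rad to its stop.
- **Last checks:**
  - The four balls in the side picture fit an angle of 2.755 rad, against the stop at 2.75.
  - The wrist picture shows a cheek close against each end of the pile, with the orange panel square between them.
  - The jar looked unmoved. I did not look at the spool again, but the arm never went near it.
  - The arm is clear of everything.
- **Force at the stop:** on the last step the fingertip force rose to about 57 N sideways (about 63 N in all) before I backed off. That is under the 120 N wrist limit. It is above 40 N, but that limit is for the arm and the gripper's body, and I take it that only the fingers touched.

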